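# Seat the red sample rod in its vial and show the vial to the inspection camera

### The job

In the stained-glass workshop, take the red glass sample rod by its cork head, lower it into the vial with the red label without dropping it, and push it down until the cork head sits on the vial's rim. Then lift that vial with its rod out of the rack and hold it upright in front of the inspection camera, the red label facing the lens, with the centre of the label at lens height straight above the red ring on the camera's foot. Finish holding it still there in the gripper, and leave the other vials, the blue rod, the hammer and the knife where they are.

Things in the scene. Friction and masses are not known exactly. Their poses are not given: they have to be found in the camera images.
- rod_red: red glass rod 8 mm in diameter and 60 mm long below a cork head 20 mm in diameter and 22 mm tall (whole length 82 mm, 25 g; red dot on the head's top). It stands upright, head up, in a hole of the rod stand, about 40 mm deep; the head's underside is 20 mm above the stand's top. Origin: centre of the rod's lower tip; z runs up along the rod to the head.
- rod_red_shoulder (a point): centre of the underside of the red rod's cork head, 60 mm above the tip. This face comes to rest on the vial's rim when the rod is fully in.
- rod_blue: the same kind of rod in blue glass, in the other hole of the stand, 80 mm away; not to be moved. Origin at its tip.
- stand: wooden rod stand, 50 (x) x 150 (y) x 48 mm (z), fixed, with two 10 mm holes at y = -40 and +40 mm of its own frame, hole floors 8 mm above the table. Origin: centre of its underside, z up.
- rack: brown wooden vial rack, 62 (x) x 240 (y) x 30 mm (z), fixed, with three square recesses 32 mm wide and 22 mm deep at y = -90, 0 and +90 mm of its own frame; vial undersides are 8 mm and rims 88 mm above the table. Origin: centre of its underside, z up. All vials have the rack's yaw, labels to its +x.
- vial_red: square block vial of clear acrylic, 30 x 30 mm, 80 mm tall, with a red label on its +x face and two red strips on its top edges. At the start it stands upright in a recess of the rack. Origin: centre of its underside; z up its axis, x out through the label. Mass about 80 g. 1 mm of play a side in the recess; lifts straight out.
- vial_red_mouth (a point): centre of the red vial's mouth, at its rim, 80 mm above its underside. The bore is square, 11 mm wide, 70 mm deep, its mouth chamfered to 15 mm wide; the seated rod's tip stays 10 mm above the bore's floor. Nothing holds the rod in but its weight.
- vial_red_label (a point): centre of the outer face of the red label, 50 mm above the vial's underside and 16.5 mm out from its axis in the vial's +x.
- vial_red_axis (a point): point on the red vial's axis 50 mm above its underside, behind the label's centre. A grip on the two faces without label (+y and -y, 30 mm apart), within the top 35 mm, clears the rack and leaves the label free; the seated cork head stands 22 mm above the rim, between the fingers.
- vial_blue: square block vial of clear acrylic, 30 x 30 mm, 80 mm tall, with a blue label on its +x face and two blue strips on its top edges. At the start it stands upright in a recess of the rack. Origin: centre of its underside; z up its axis, x out through the label. Not to be moved.
- vial_green: square block vial of clear acrylic, 30 x 30 mm, 80 mm tall, with a green label on its +x face and two green strips on its top edges. At the start it stands upright in a recess of the rack. Origin: centre of its underside; z up its axis, x out through the label. Not to be moved.
- camera: inspection camera on a fixed stand: a grey camera head with black lens and white light ring, 52 mm square, on a column 235 mm high; a narrow flat foot, 4 mm thick, reaches out under the lens's view and ends in a white disc of 60 mm with a red ring. Origin: on the table, 60 mm behind the lens front; it looks along its own -x, z up.
- lens (a point): centre of the lens front, 200 mm above the table.
- view (a point): the point in empty air where the label's centre belongs: 120 mm in front of the lens, at the lens's height (200 mm above the table), straight above the red ring. Axes as the camera's: +x points from here to the lens, z up.
- hammer: hammer lying at the left of the table, to be left alone. Origin on its underside.
- knife: glazier's knife with black handle at the right of the table, to be left alone. Origin on its underside.
Things that resemble listed ones, but are neither listed nor needed, are in the scene too. What is shaped like the vial_red but yellow is not meant.

How it is judged:
By the outcome, as a careful person would: the job done as asked, in the order asked, and still so for the second after the job is handed in, while the arm keeps its last pose, push and grip.
It also fails if it takes over 61 s, if anything falls off the work surface, if the arm or the gripper's body presses on something with over 40 N, if the wrist force passes 120 N, or if a joint passes its speed limit or range.

### The arm

A 6-joint arm with a two-finger parallel gripper is mounted at the origin on the work surface. World frame = base frame: x ahead of the robot, y to its left, z up, the work surface at z = 0. Lengths are in m, angles in rad, forces in N, time in s.
With the tool pointing down it reaches from about 0.375 to 0.975 m from the base axis. Payload 3.8 kg.
Tool frame: the origin (TCP) lies on the centre line of the jaws, within the pads' length; the fingertips stand 25 mm ahead of it and the grasp point (between the pads) lies 6 mm ahead of it (arm.finger_overhang is the distance from the TCP to the fingertips, in m); z points along the fingers, y is the line along which they close (so a half turn about z gives the same grasp; the last joint's range is limited). The gripper opens to 88 mm and grips with 3 to 60 N. Pads are 18 mm wide; open, the fingers measure 123 mm over their backs; the gripper's body (75 mm by 187 mm) begins 45 mm behind the grasp point.
Start: joints at [1.123, 0.264, 1.604, -0, 1.274, -0.037], TCP at [0.27, 0.619, 0.264] pointing down, gripper open.
Joint ranges: [-2.63, 2.63], [-0.94, 2.18], [0.31, 2.57], [-1.31, 4.45], [0, 2.66], [-2.55, 2.55]. Speed limits (rad/s): [2.57, 2.57, 3.14, 3.14, 3.14, 3.14].

### API

Orientations are given as a rotation vector (axis times angle).
In Python, from workcell import status, optics, close_job, arm gives the robot as it stands.
- The arm moves only by the tool move_arm, never from a script. Its argument "moves" is a list of rows, each a list of 5 numbers: the closure in counts, from 0 (fully open) to 255 (shut), then the shift along the tool's x, y, z in mm, then the turn about the tool's z in rad. A call has exactly 8 rows; each row shifts and turns the commanded pose from where the row before left it, along the tool's axes as they then stand; what a row does not reach is not made up. A row lasts 1/12 s, in which the tool goes at most 41.7 mm and 7.16 degrees, less where a joint would pass 70% of its speed; a pose out of reach is approached as far as the arm can. A call with a gripper value outside its range is refused whole. The fingers move at their own pace and stop on an object; "grip_force" is the grip in N (left out, the last holds). Time passes only in rows, so rows that do not move let the fingers close, or fill a call up. It gives the time, the measured TCP pose, the force, the opening and the grip force at its end, in the units of the state.
- status.read_state(): the state, without advancing time (a new reading comes with each control period).
- optics.capture(name): name is "side" or "top" or "wrist"; returns a dict with "image" (400x640x3 uint8, blue, green, red), "fx", "fy", "cx", "cy" (pixels), "cam_to_world" (4x4, takes a point from camera to world coordinates). Camera axes: x right, y down, z forward; pixel columns grow to the right and rows downward; lengths in m; the calibration is good to about 2 mm. A picture is of the moment at which its call begins. There is no depth.
- close_job(): hands the job in; it is judged then, once.
Trained networks look in a picture, given as the dict that the camera call returned (one of the last four; its "shot" number tells which), for a name from the list of things; names that differ only in an ending like _2 or _b are one class to them, and where a whole thing is asked for, a point or a joint stands for the part that bears it (a point fixed in the world has none). Each returns a list of dicts, best first, with "conf" (0 to 1); they miss things now and then, are a little off and sometimes report something else, mostly with a low value. They report only what shows in the picture. A call takes as long as a camera call. They do not tell look-alikes from the thing itself.
- optics.recognise(picture, label): "point" ([row, column] in pixels, amid what is visible of it).
- optics.masks_of(picture, label): "mask" (400x640 bool, what is visible of it) and "point" ([row, column] in pixels, amid what is visible of it).
The state is a dict: "t": time; "q": joint angles; "joint_vel": joint speeds; "effort": joint torques, N m; "tcp_pos": TCP position; "orientation": TCP orientation; "contact_force": force on the tool from outside, world axes, zero at the start; "torque": the same for the moment, N m; "width": finger opening in m; "grasp_force": force on a finger pad.
Only numpy, scipy, OpenCV 4.12 (cv2) and the standard library are available. Lean on these libraries where they do the work, as an engineer would, in place of code of your own. Each camera call takes 0.05 s, during which the arm holds its last target. There are 200 camera calls.

## Working session

There is one attempt and no reset: what is moved stays moved. The work goes in short steps, Python scripts to look and compute and a tool call to move; the robot and the scene stay as the last step left them, time stands still between calls to the robot, and variables do not carry over. Pictures are saved under pics/ and viewed, at most 10 in all, crops included, and the job is handed in when it is done.

Besides the shell and the picture viewer there is one more tool, called after "Call:" in YAML: its name, and indented under it one key for each argument. move_arm: Moves the arm, as the interface text tells. Its arguments: {"type":"object","properties":{"moves":{"type":"array"},"grip_force":{"type":"number"}},"required":["moves"]}

```bash
mkdir -p pics; cat > h.py <<'E'
import numpy as np, cv2
from workcell import status, optics, arm
def shot(n,f=None):
    p=optics.capture(n)
    if f: cv2.imwrite('pics/'+f,p['image'])
    return p
def onplane(p,rc,z):
    T=np.array(p['cam_to_world']); d=T[:3,:3]@np.array([(rc[1]-p['cx'])/p['fx'],(rc[0]-p['cy'])/p['fy'],1])
    o=T[:3,3]; return o+d*(z-o[2])/d[2]
def proj(p,X):
    T=np.linalg.inv(np.array(p['cam_to_world'])); c=T[:3,:3]@np.array(X)+T[:3,3]
    return np.array([p['fy']*c[1]/c[2]+p['cy'],p['fx']*c[0]/c[2]+p['cx']])
E
python3 - <<'E'
from h import *
np.set_printoptions(precision=3,suppress=True)
s=status.read_state(); print(s)
Z={'rod_red':.09,'rod_blue':.09,'stand':.048,'rack':.03,'vial_red':.088,'vial_blue':.088,'vial_green':.088,'camera':.22,'vial_red_mouth':.088,'rod_red_shoulder':.068,'lens':.2,'view':0.004,'vial_red_label':.058}
for c in ('top','side'):
    p=shot(c,c+'1.png'); print(c,p['fx'],np.array(p['cam_to_world']))
    for n,z in Z.items():
        print(n,[(np.round(r['point']),round(r['conf'],2),onplane(p,r['point'],z)[:2]) for r in optics.recognise(p,n)[:4]])
E
```

```text
{'t': 0.0, 'q': array([ 1.123,  0.265,  1.605, -0.   ,  1.274, -0.037]), 'joint_vel': array([0.001, 0.   , 0.001, 0.001, 0.001, 0.001]), 'effort': array([  0.003, -50.21 , -35.688,   0.073,   0.029,  -0.   ]), 'tcp_pos': array([0.269, 0.618, 0.262]), 'orientation': array([-0.641, -3.075,  0.003]), 'contact_force': array([-0.562, -0.769,  0.508]), 'torque': array([-0.019, -0.031, -0.031]), 'grasp_force': 0.0, 'width': 0.08799701617062225}
top 488.714752266539 [[ 0.001 -0.986  0.166  0.279]
 [-1.    -0.001 -0.003 -0.008]
 [ 0.003 -0.166 -0.986  1.886]
 [ 0.     0.     0.     1.   ]]
rod_red [(array([228., 360.]), 0.62, array([ 0.483, -0.176]))]
rod_blue []
stand [(array([238., 293.]), 0.75, array([0.45 , 0.074]))]
rack [(array([226., 382.]), 0.8, array([ 0.498, -0.263]))]
vial_red [(array([215., 432.]), 0.65, array([ 0.534, -0.445])), (array([218., 406.]), 0.39, array([ 0.522, -0.347]))]
vial_blue [(array([218., 410.]), 0.55, array([ 0.523, -0.359])), (array([227., 361.]), 0.38, array([ 0.49 , -0.178]))]
vial_green [(array([159., 251.]), 0.59, array([0.746, 0.234])), (array([218., 406.
[... 1122 characters left out ...]
[257., 332.]), 0.47, array([ 0.478, -0.295]))]
camera [(array([182., 321.]), 0.55, array([ 0.578, -0.052]))]
vial_red_mouth [(array([291., 377.]), 0.89, array([ 0.507, -0.498])), (array([271., 353.]), 0.7, array([ 0.497, -0.39 ])), (array([178., 239.]), 0.65, array([0.416, 0.388])), (array([243., 315.]), 0.27, array([ 0.468, -0.203]))]
rod_red_shoulder [(array([203., 276.]), 0.45, array([0.481, 0.144]))]
lens [(array([181., 320.]), 0.59, array([ 0.599, -0.005]))]
view [(array([183., 321.]), 0.69, array([0.778, 0.306])), (array([206., 274.]), 0.2, array([0.504, 0.223]))]
vial_red_label [(array([288., 376.]), 0.69, array([ 0.532, -0.461])), (array([271., 352.]), 0.67, array([ 0.515, -0.356]))]
```

View pics/top1.png

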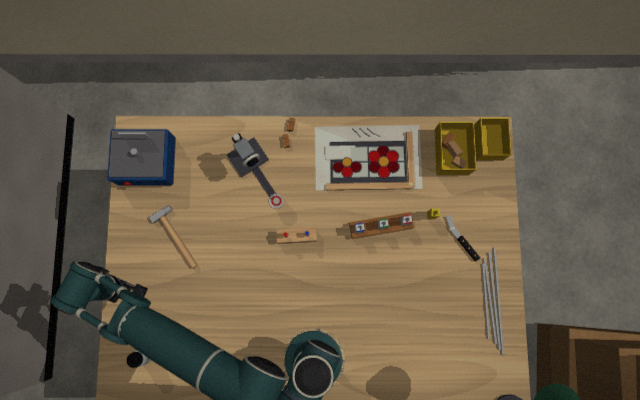

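View pics/side1.png

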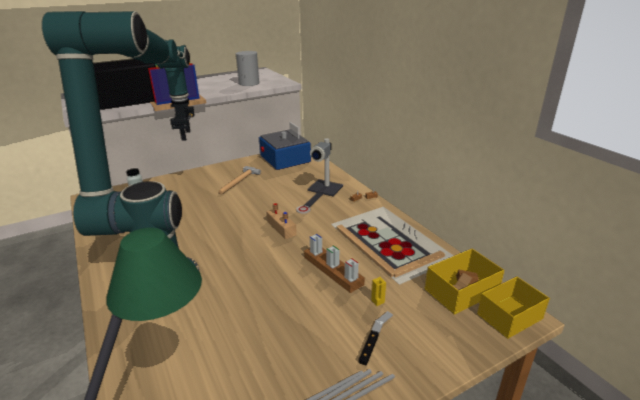

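The top view shows the rack's vials at about (228,360), (224,384) and (220,407). The yellow look-alike is at (213,433), the rods are at (235,285) red and (234,306) blue, and the ring is at (201,276). Candidates for the red vial are the rack's three vials and the yellow one. Next I'll take a close crop.

```bash
python3 - <<'E'
from h import *
a=cv2.imread('pics/top1.png')[185:250,260:445]; b=cv2.imread('pics/side1.png')[195:305,255:395]
a=cv2.resize(a,None,fx=3.8,fy=3.8,interpolation=2); b=cv2.resize(b,None,fx=3.0,fy=3.0,interpolation=2)
o=np.zeros((a.shape[0]+b.shape[0],a.shape[1],3),np.uint8); o[:a.shape[0]]=a; o[a.shape[0]:,:b.shape[1]]=b
cv2.imwrite('pics/crop1.png',o); print(o.shape)
p=shot('top')
for n,rc,z in [('ring',(201,276),.004),('v1',(228,360),.088),('v2',(224,384),.088),('v3',(220,407),.088),('rr',(235,285),.09),('rb',(234,306),.09),('cambase',(156,249),0.01)]: print(n,onplane(p,rc,z))
# colour centroids
hsv=cv2.cvtColor(p['image'],cv2.COLOR_BGR2HSV)
m=((hsv[...,0]<8)|(hsv[...,0]>172))&(hsv[...,1]>140)&(hsv[...,2]>90)
n,l,st,c=cv2.connectedComponentsWithStats(m.astype(np.uint8))
for i in range(1,n):
    if st[i,4]>1 and 190<c[i][1]<250: print(c[i][::-1],st[i,4])
E
```

```text
(577, 703, 3)
ring [0.60034991 0.14460748 0.004     ]
v1 [ 0.48514406 -0.17434348  0.088     ]
v2 [ 0.5001522  -0.26348359  0.088     ]
v3 [ 0.51520062 -0.34917988  0.088     ]
rr [0.4586377  0.10261549 0.09      ]
rb [0.46242964 0.02525947 0.09      ]
cambase [0.77968521 0.2535056  0.01      ]
[200.31034483 275.82758621] 29
[215.  406.5] 4
[223.  405.5] 2
[222. 410.] 3
[234.38461538 284.76923077] 13
```

View pics/crop1.png

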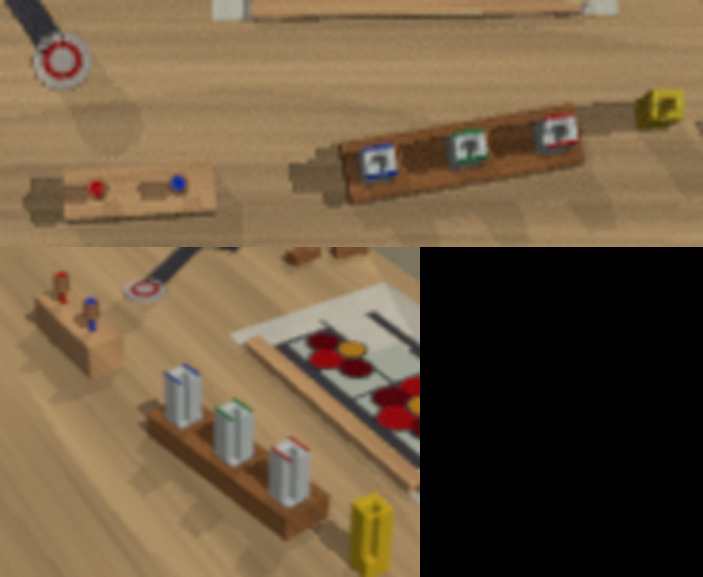

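The red vial is the right-hand one in the rack, at crop (558,130), which is full-image (219,407). Its strips are red, while the yellow look-alike stands outside the rack at (213,433). No label shows from the base side, so the labels face away from the robot. The red rod is the left one in the stand, at (234,285).

```bash
cat >> h.py <<'E'
from scipy.spatial.transform import Rotation as Ro
np.set_printoptions(precision=4,suppress=True)
def go(X,yd,s=None):
    """shift (mm) in present tool axes, and turn, to bring TCP to X with tool y at yd degrees in world"""
    s=s or status.read_state(); R=Ro.from_rotvec(s['orientation']).as_matrix()
    a=np.arctan2(R[1,1],R[0,1]); d=(a-np.radians(yd)); d=(d+np.pi/2)%np.pi-np.pi/2
    print('t',s['t'],'tcp',s['tcp_pos'],'yang',np.degrees(a),'F',s['contact_force'],'w',s['width'],s['grasp_force'])
    print('shift mm',R.T@(np.array(X)-s['tcp_pos'])*1000,'turn',d, 'tilt',R[:,2])
E
python3 - <<'E'
from h import *
p=shot('top'); r=onplane(p,(234.4,284.8),.09); print(r)
go([r[0],r[1],.22],99.7)
E
```

```text
[0.4609 0.1034 0.09  ]
t 1.5 tcp [0.2695 0.6188 0.2637] yang 66.46148628847095 F [-0.0184  0.734   0.3676] w 0.08810543857627691 0.0
shift mm [-381.2505 -396.1588   43.7255] turn -0.5801215027354627 tilt [-0. -0. -1.]
```

Call:
move_arm:
  moves:
    - [80,-24,-25,2.7,0]
    - [80,-24,-25,2.7,0]
    - [80,-24,-25,2.7,0]
    - [80,-24,-25,2.7,0]
    - [80,-24,-25,2.7,0]
    - [80,-24,-25,2.7,0]
    - [80,-24,-25,2.7,0]
    - [80,-24,-25,2.7,0]

```text
t: 2.17
tcp_pos: [0.366, 0.3573, 0.2422]
orientation: [0.64, 3.075, 0.001]
contact_force: [-0.0, -0.1, 0.5]
width: 0.0604
grasp_force: 0.0
```

Call:
move_arm:
  moves:
    - [80,-24,-25,2.7,0]
    - [80,-24,-25,2.7,0]
    - [80,-24,-25,2.7,0]
    - [80,-24,-25,2.7,0]
    - [80,-24,-25,2.7,0]
    - [80,-24,-25,2.7,0]
    - [80,-24,-25,2.7,0]
    - [80,-13,-21,2.7,0]

```text
t: 2.83
tcp_pos: [0.4546, 0.1045, 0.2209]
orientation: [0.642, 3.073, -0.0]
contact_force: [0.5, -0.4, 0.6]
width: 0.0604
grasp_force: 0.0
```

Call:
move_arm:
  moves:
    - [80,0,0,0,-0.12]
    - [80,0,0,0,-0.12]
    - [80,0,0,0,-0.12]
    - [80,0,0,0,-0.12]
    - [80,0,0,0,-0.1]
    - [80,0,0,0,0]
    - [80,0,0,0,0]
    - [80,0,0,0,0]

```text
t: 3.5
tcp_pos: [0.4534, 0.1069, 0.2206]
orientation: [-0.262, 3.13, 0.0]
contact_force: [-0.9, 0.8, 1.0]
width: 0.0607
grasp_force: 0.0
```

```bash
python3 - <<'E'
from h import *
p=shot('wrist','w1.png'); t=shot('top','top2.png')
go([.461,.1034,.22],99.7)
print(np.array(p['cam_to_world']),p['fx'],proj(p,[.461,.1034,.09]))
for n in ('rod_red','rod_red_shoulder'):
    print(n,[(r['point'],r['conf'],onplane(p,r['point'],.085)) for r in optics.recognise(p,n)])
E
```

```text
t 3.6 tcp [0.4534 0.1069 0.2206] yang 99.60874136712852 F [-0.4428  1.0666  0.2843] w 0.060439563569330945 0.0
shift mm [-6.9328 -4.6881  0.5523] turn -0.0015927636144761337 tilt [ 0.0001  0.     -1.    ]
[[-0.1663  0.9364  0.3091  0.3731]
 [ 0.9861  0.1579  0.0523  0.0934]
 [ 0.0002  0.3135 -0.9496  0.3416]
 [ 0.      0.      0.      1.    ]] 359.97356654464204 [206.8761 310.7947]
rod_red [([203.4, 309.7], 0.85, array([0.4601, 0.1023, 0.085 ])), ([165.7, 8.4], 0.2, array([ 0.468 , -0.1185,  0.085 ]))]
rod_red_shoulder [([202.7, 311.7], 0.73, array([0.4593, 0.1037, 0.085 ]))]
```

View pics/w1.png

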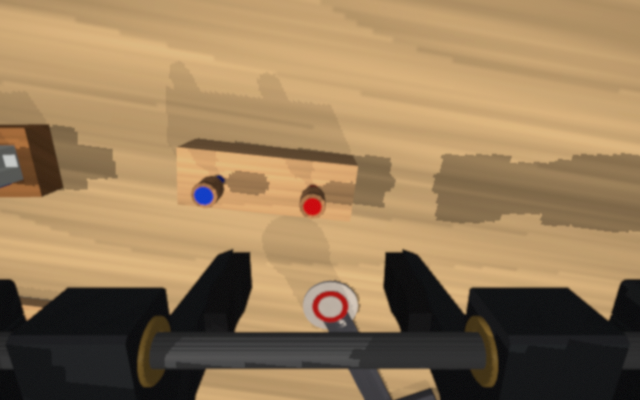

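The wrist view shows the red rod's dot at (206,312), the blue dot at (195,204) and the ring at (306,330). The colour centroids will give exact positions.

```bash
cat >> h.py <<'E'
def blobs(p,box,hue='r',mn=3):
    hsv=cv2.cvtColor(p['image'],cv2.COLOR_BGR2HSV).astype(int); h,s,v=hsv[...,0],hsv[...,1],hsv[...,2]
    m=(s>130)&(v>70)&(((h<7)|(h>173)) if hue=='r' else (abs(h-115)<12) if hue=='b' else (abs(h-65)<20))
    r0,r1,c0,c1=box; k=np.zeros_like(m); k[r0:r1,c0:c1]=m[r0:r1,c0:c1]
    n,l,st,c=cv2.connectedComponentsWithStats(k.astype(np.uint8))
    return [(c[i][::-1],st[i]) for i in range(1,n) if st[i,4]>=mn]
E
python3 - <<'E'
from h import *
p=shot('wrist'); p2=shot('top')
for c,s in blobs(p,(180,330,180,380)): print(c,s,onplane(p,c,.09),onplane(p,c,.004))
for c,s in blobs(p,(180,330,180,380),'b'): print('b',c,onplane(p,c,.09))
for c,s in blobs(p2,(190,245,265,420)): print('top',c,onplane(p2,c,.09),onplane(p2,c,.004))
go([.461,.1035,.097],99.7)
E
```

```text
[206.3446 311.9139] [303 198  19  18 267] [0.4604 0.1042 0.09  ] [0.4902 0.1079 0.004 ]
[305.9548 329.8286] [312 291  36  31 420] [0.5427 0.1326 0.09  ] [0.6007 0.146  0.004 ]
b [195.2049 203.0697] [0.4652 0.0242 0.09  ]
top [200.8    275.8857] [0.5864 0.1381 0.09  ] [0.6011 0.1451 0.004 ]
top [215.  406.5] [ 0.5336 -0.3475  0.09  ] [ 0.5458 -0.3638  0.004 ]
top [222.25 409.75] [ 0.5066 -0.3587  0.09  ] [ 0.5174 -0.3755  0.004 ]
t 3.8 tcp [0.4534 0.1069 0.2205] yang 99.66889775245257 F [-0.1693  0.6534  0.3359] w 0.06050866535766149 0.0
shift mm [ -6.9585  -4.608  123.5051] turn -0.0005428366244730753 tilt [-0. -0. -1.]
```

Call:
move_arm:
  moves:
    - [80,-3,-2,18,0]
    - [80,-3.5,-2,20,0]
    - [80,0,0,20,0]
    - [80,0,0,20,0]
    - [80,0,0,20,0]
    - [80,0,0,15,0]
    - [80,0,0,10,0]
    - [80,0,0,0,0]
  grip_force: 15

```text
t: 4.47
tcp_pos: [0.4587, 0.1037, 0.0952]
orientation: [0.265, -3.126, 0.001]
contact_force: [0.0, 0.5, -0.0]
width: 0.0604
grasp_force: 0.0
```

Call:
move_arm:
  moves:
    - [200,0,0,0,0]
    - [200,0,0,0,0]
    - [200,0,0,0,0]
    - [220,0,0,0,0]
    - [220,0,0,0,0]
    - [220,0,0,0,0]
    - [220,0,0,0,0]
    - [220,0,0,0,0]
  grip_force: 15

```text
t: 5.13
tcp_pos: [0.4608, 0.1041, 0.098]
orientation: [-0.265, 3.129, 0.0]
contact_force: [-0.7, 0.6, 2.2]
width: 0.0194
grasp_force: 15.0
```

```bash
python3 - <<'E'
from h import *
go([.4605,.104,.24],99.7)
p=shot('wrist','w2.png')
for c,s in blobs(p,(150,400,200,420)): print(c,s,onplane(p,c,.09))
E
```

```text
t 5.1333 tcp [0.4608 0.1041 0.098 ] yang 99.69402343791349 F [-0.674   0.6176  2.1651] w 0.019429338189438365 15.001022815704346
shift mm [   0.2205    0.0053 -142.0216] turn -0.00010431068635963214 tilt [ 0.0009  0.0002 -1.    ]
[240.8621 317.3534] [311 236  14  10 116] [0.4391 0.1005 0.09  ]
[288.8187 317.1603] [301 274  34  30 811] [0.4604 0.104  0.09  ]
[384.9288 340.3084] [315 374  51  26 548] [0.508  0.1228 0.09  ]
```

View pics/w2.png

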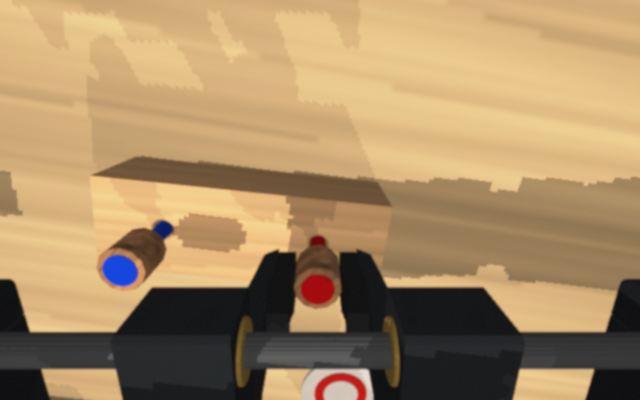

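The cork is between the pads with its dot at (289,317), and the grip is good. Lifting now.

Call:
move_arm:
  moves:
    - [220,0,0,-6,0]
    - [220,0,0,-12,0]
    - [220,0,0,-20,0]
    - [220,0,0,-25,0]
    - [220,0,0,-25,0]
    - [220,0,0,-25,0]
    - [220,0,0,-20,0]
    - [220,0,-10,-9,0]

```text
t: 5.85
tcp_pos: [0.4634, 0.095, 0.243]
orientation: [-0.267, 3.125, 0.002]
contact_force: [0.8, 0.2, 0.3]
width: 0.0192
grasp_force: 15.0
```

Call:
move_arm:
  moves:
    - [220,1,-20,0,0]
    - [220,2,-30,0,0]
    - [220,2,-35,0,0]
    - [220,2,-35,0,0]
    - [220,2,-35,0,0]
    - [220,2,-35,0,0]
    - [220,2,-35,0,0]
    - [220,2,-35,0,0]

```text
t: 6.52
tcp_pos: [0.4902, -0.1669, 0.2387]
orientation: [0.265, -3.129, -0.001]
contact_force: [-0.5, 0.3, 0.5]
width: 0.0193
grasp_force: 15.0
```

Call:
move_arm:
  moves:
    - [220,2,-35,0,0]
    - [220,2,-35,0,0]
    - [220,2,-35,0,0]
    - [220,1,-35,0,0]
    - [220,0,-30,0,0]
    - [220,0,-16,0,0]
    - [220,0,0,0,0]
    - [220,0,0,0,0]

```text
t: 7.18
tcp_pos: [0.5148, -0.3494, 0.2385]
orientation: [0.263, -3.129, -0.003]
contact_force: [0.1, -0.0, -0.0]
width: 0.0192
grasp_force: 15.0
```

```bash
python3 - <<'E'
from h import *
go([.515,-.349,.24],99.7)
p=shot('wrist','w3.png')
for n in ('vial_red','vial_red_mouth','vial_green','vial_blue'):
    print(n,[(r['point'],r['conf'],onplane(p,r['point'],.088)) for r in optics.recognise(p,n)])
for hue in 'rbg':
  for c,s in blobs(p,(0,400,0,640),hue,15): print(hue,c,s,onplane(p,c,.088))
E
```

```text
t 7.1833 tcp [ 0.5148 -0.3494  0.2385] yang 99.60218853964173 F [ 0.1441 -0.0414 -0.0042] w 0.019182207515003172 14.999812245368958
shift mm [-0.2543  0.3167 -1.5271] turn -0.0017071320294357317 tilt [-0.0017  0.0019 -1.    ]
vial_red [([188.5, 313.4], 0.98, array([ 0.5136, -0.3522,  0.088 ])), ([192.4, 193.5], 0.66, array([ 0.5325, -0.4448,  0.088 ]))]
vial_red_mouth [([191.1, 194.5], 0.8, array([ 0.5313, -0.4441,  0.088 ])), ([186.9, 317.1], 0.6, array([ 0.5119, -0.3496,  0.088 ]))]
vial_green [([186.7, 420.1], 0.85, array([ 0.4982, -0.2699,  0.088 ])), ([184.2, 521.5], 0.67, array([ 0.483, -0.192,  0.088]))]
vial_blue [([271.2, 316.8], 0.69, array([ 0.5853, -0.3374,  0.088 ])), ([185.5, 523.3], 0.63, array([ 0.4838, -0.1902,  0.088 ]))]
r [177.8239 315.8805] [297 176  39   5 159] [ 0.5048 -0.3517  0.088 ]
r [224.7966 316.9315] [298 209  37  37 467] [ 0.5434 -0.3443  0.088 ]
r [288.8321 317.1802] [301 274  34  30 810] [ 0.6021 -0.3342  0.088 ]
r [329.8491 341.3208] [336 327  11   6  53] [ 0.6403 -0.3057  0.088 ]
r [385.4074 331.5152] [ 292  368   82   32 1782] [ 0.7041 -0.303   0.088 ]
b [177.175 546.025] [529 176  37   4 120] [ 0.4744 -0.1751  0.088 ]
b [209.0928 539.9485] [523 208  36   3  97] [ 0.5003 -0.1703  0.088 ]
g [177.7753 430.3146] [414 177  37   3  89] [ 0.4899 -0.2639  0.088 ]
g [209.5 428.5] [411 209  36   2  70] [ 0.5156 -0.2584  0.088 ]
```

View pics/w3.png

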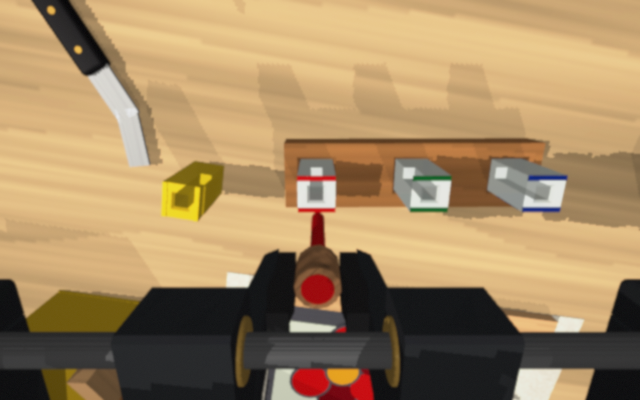

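Vials in the rack: red at (193,316), green at (193,430), blue at (193,540). The yellow look-alike is at (197,182), and the rod tip points at (213,318). The strips put the red mouth at (0.518,-0.3495), with a yaw of 9.9°.

Call:
move_arm:
  moves:
    - [220,-1.6,0,6,0]
    - [220,-1.6,-0.6,10,0]
    - [220,0,0,12,0]
    - [220,0,0,10,0]
    - [220,0,0,6,0]
    - [220,0,0,3,0]
    - [220,0,0,0,0]
    - [220,0,0,0,0]

```text
t: 8.1
tcp_pos: [0.5188, -0.3493, 0.1922]
orientation: [0.265, -3.13, -0.001]
contact_force: [0.3, 0.0, -0.2]
width: 0.0193
grasp_force: 15.0
```

```bash
python3 - <<'E'
from h import *
go([.518,-.3495,.15],99.9)
p=shot('wrist'); s=status.read_state()
T=s['tcp_pos']; print('tip proj',proj(p,T-[0,0,.09]))
for n,x,y in [('tcp',T[0],T[1])]:
    print('mouth proj if at',n,proj(p,[x,y,.088]))
for hue in 'rg':
  for c,st in blobs(p,(0,400,0,640),hue,15): print(hue,c,st,onplane(p,c,.088))
c=p['image'][140:320,230:410]; cv2.imwrite('pics/c4.png',cv2.resize(c,None,fx=3.3,fy=3.3,interpolation=cv2.INTER_CUBIC))
E
```

```text
t 8.1 tcp [ 0.5188 -0.3493  0.1922] yang 99.68820612000276 F [ 0.2565  0.0096 -0.1614] w 0.019344473973772407 14.999696016311646
shift mm [ 0.7605 -0.0772 42.2123] turn -0.0036965005415257046 tilt [-0.0004  0.0003 -1.    ]
tip proj [218.6423 316.6652]
mouth proj if at tcp [210.6133 316.6899]
r [190.     317.4292] [294 187  47   6 233] [ 0.5048 -0.3514  0.088 ]
r [229.1302 317.2231] [296 213  43  33 484] [ 0.5321 -0.3469  0.088 ]
r [288.7879 317.1751] [301 274  34  30 811] [ 0.5777 -0.3392  0.088 ]
r [381.3284 331.2784] [ 295  368   79   32 1839] [ 0.6584 -0.3141  0.088 ]
r [395.7297 519.5766] [513 391  16   9 111] [ 0.6473 -0.1624  0.088 ]
g [190.  455.5] [434 189  44   3 132] [ 0.4896 -0.2626  0.088 ]
g [227.414 451.172] [430 226  42   4 157] [ 0.5156 -0.2579  0.088 ]
```

View pics/c4.png

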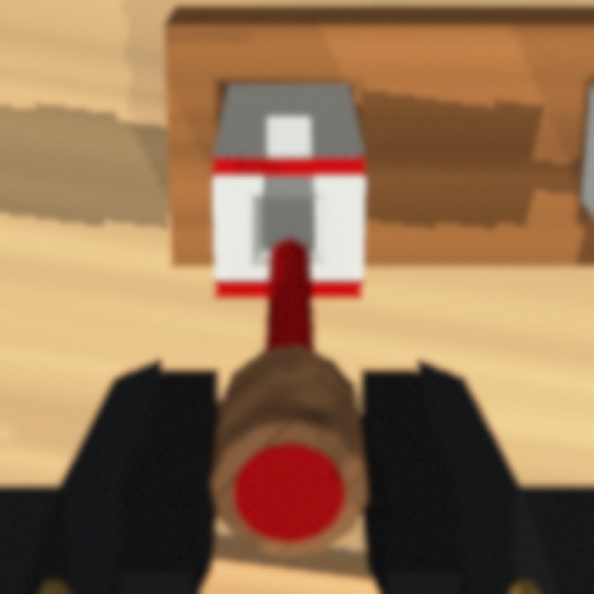

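The rod tip is at crop (243,290), column-aligned with the mouth at (228,287), and its row matches the projection. I'll nudge it 0.5 mm toward the robot and go down gently.

Call:
move_arm:
  moves:
    - [220,0.5,-0.1,3,0]
    - [220,0,0,4,0]
    - [220,0,0,4,0]
    - [220,0,0,4,0]
    - [220,0,0,4,0]
    - [220,0,0,4,0]
    - [220,0,0,4,0]
    - [220,0,0,0,0]

```text
t: 8.82
tcp_pos: [0.5178, -0.349, 0.1642]
orientation: [0.265, -3.129, -0.002]
contact_force: [-0.6, 0.2, -0.5]
width: 0.0193
grasp_force: 15.0
```

```bash
python3 - <<'E'
from h import *
go([.518,-.3495,.118],99.9); print(status.read_state()['torque'])
p=shot('wrist')
for c,st in blobs(p,(0,400,200,420),'r',15): print(c,st)
E
```

```text
t 8.8167 tcp [ 0.5178 -0.349   0.1642] yang 99.69432410062711 F [-0.5769  0.2402 -0.5006] w 0.01928889370020062 14.999790340662003
shift mm [-0.2082 -0.5822 46.1781] turn -0.003589721636057641 tilt [-0.0016  0.0011 -1.    ]
[ 0.0596 -0.033   0.0033]
[205.3711 315.0722] [291 203  51   6 291]
[236.3992 316.5262] [292 218  49  33 496]
[288.7426 317.1749] [301 274  34  30 812]
[389.4577 341.4219] [ 294  373   80   27 1370]
```

Call:
move_arm:
  moves:
    - [220,0,0,5,0]
    - [220,0,0,6,0]
    - [220,0,0,6,0]
    - [220,0,0,6,0]
    - [220,0,0,6,0]
    - [220,0,0,6,0]
    - [220,0,0,5,0]
    - [220,0,0,2,0]

```text
t: 9.53
tcp_pos: [0.5178, -0.3491, 0.1222]
orientation: [0.265, -3.129, -0.002]
contact_force: [-0.2, 0.1, -1.1]
width: 0.0195
grasp_force: 15.0
```

Call:
move_arm:
  moves:
    - [220,0,0,1,0]
    - [220,0,0,1,0]
    - [220,0,0,1,0]
    - [220,0,0,0.5,0]
    - [220,0,0,0.5,0]
    - [220,0,0,0.5,0]
    - [220,0,0,0,0]
    - [220,0,0,0,0]

```text
t: 10.2
tcp_pos: [0.5184, -0.3495, 0.1191]
orientation: [-0.265, 3.13, -0.0]
contact_force: [-0.1, 0.3, -0.6]
width: 0.0195
grasp_force: 15.0
```

```bash
python3 - <<'E'
from h import *
go([.518,-.3495,.118],99.9); print(status.read_state()['torque'])
p=shot('wrist')
for c,st in blobs(p,(0,400,200,420),'r',15): print(c,st)
E
```

```text
t 10.2 tcp [ 0.5184 -0.3495  0.1191] yang 99.69560155300877 F [-0.0754  0.2538 -0.5799] w 0.019481427489204707 14.999789893627167
shift mm [0.391  0.0414 1.0989] turn -0.0035674258859601515 tilt [ 0.0001 -0.0001 -1.    ]
[ 0.0195 -0.0265  0.0046]
[236.0089 317.4788] [286 233  64   8 449]
[288.7709 317.202 ] [301 274  34  30 812]
```

Call:
move_arm:
  moves:
    - [220,0,0,0.5,0]
    - [220,0,0,0.5,0]
    - [220,0,0,0.5,0]
    - [220,0,0,0.5,0]
    - [220,0,0,0,0]
    - [220,0,0,0,0]
    - [220,0,0,0,0]
    - [220,0,0,0,0]

```text
t: 10.92
tcp_pos: [0.5188, -0.3497, 0.118]
orientation: [-0.265, 3.129, -0.001]
contact_force: [-1.0, 1.2, 5.3]
width: 0.0193
grasp_force: 15.0
```

```bash
python3 - <<'E'
from h import *
go([.518,-.3495,.118],99.9)
p=shot('wrist')
for c,st in blobs(p,(0,400,200,420),'r',15): print(c,st)
E
```

```text
t 10.9167 tcp [ 0.5188 -0.3497  0.118 ] yang 99.69477899382031 F [-0.9944  1.1815  5.3011] w 0.019271246680857248 15.005602094752248
shift mm [0.7462 0.3701 0.0239] turn -0.003581782252091381 tilt [ 0.001  -0.0007 -1.    ]
[236.9978 317.9295] [286 234  65   7 454]
[288.8509 317.195 ] [301 274  34  30 805]
```

Call:
move_arm:
  moves:
    - [220,0,0,0.5,0]
    - [220,0,0,0.3,0]
    - [220,0,0,0,0]
    - [220,0,0,0,0]
    - [75,0,0,0,0]
    - [75,0,0,0,0]
    - [75,0,0,0,0]
    - [75,0,0,0,0]

```text
t: 11.63
tcp_pos: [0.518, -0.3492, 0.1156]
orientation: [0.265, -3.13, -0.001]
contact_force: [0.7, -0.1, 1.4]
width: 0.0432
grasp_force: 0.0
```

```bash
python3 - <<'E'
from h import *
go([.518,-.3495,.080],99.9)
p=shot('wrist','w5.png')
print(proj(p,[.518,-.3495,.11]))
for c,st in blobs(p,(0,400,200,420),'r',15): print(c,st,onplane(p,c,.11))
E
```

```text
t 11.6333 tcp [ 0.518  -0.3492  0.1156] yang 99.69407773164377 F [ 0.7104 -0.1461  1.3854] w 0.043210090069541185 0.0
shift mm [ 0.0211 -0.3064 35.5508] turn -0.003594021585991536 tilt [-0.0008  0.0006 -1.    ]
[293.0234 316.332 ]
[239.9978 316.6204] [284 237  66   8 461] [ 0.4949 -0.3533  0.11  ]
[293.0834 316.2288] [299 278  35  31 839] [ 0.518  -0.3495  0.11  ]
[290.5 289. ] [286 288   7   6  42] [ 0.5187 -0.3606  0.11  ]
[290.5814 343.9767] [341 288   7   7  43] [ 0.515  -0.3387  0.11  ]
```

View pics/w5.png

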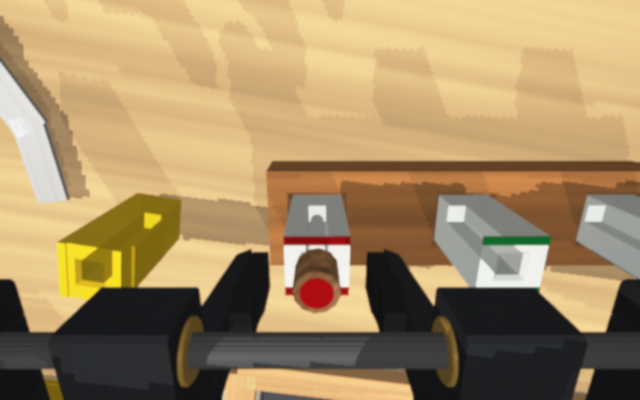

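The cork is seated on the red vial's rim, with its dot at (293,316), where the fully inserted height projects. Next I'll open and go down around the vial.

Call:
move_arm:
  moves:
    - [75,0,0,0,0]
    - [75,0,-0.2,0,-0.003]
    - [75,0,0,5,0]
    - [75,0,0,8,0]
    - [75,0,0,9,0]
    - [75,0,0,8,0]
    - [75,0,0,5,0]
    - [75,0,0,0,0]

```text
t: 12.35
tcp_pos: [0.5171, -0.3487, 0.0788]
orientation: [0.27, -3.127, -0.004]
contact_force: [1.2, 0.4, 0.0]
width: 0.0622
grasp_force: 0.0
```

Call:
move_arm:
  moves:
    - [180,0,0,0,0]
    - [180,0,0,0,0]
    - [180,0,0,0,0]
    - [200,0,0,0,0]
    - [200,0,0,0,0]
    - [200,0,0,0,0]
    - [200,0,0,0,0]
    - [200,0,0,0,0]
  grip_force: 25

```text
t: 13.02
tcp_pos: [0.5187, -0.3498, 0.0817]
orientation: [-0.27, 3.129, -0.001]
contact_force: [-0.2, 0.6, 2.3]
width: 0.0299
grasp_force: 25.0
```

```bash
python3 - <<'E'
from h import *
go([.518,-.3495,.080],99.9)
E
```

```text
t 13.0167 tcp [ 0.5187 -0.3498  0.0817] yang 99.86954914846235 F [-0.1601  0.5866  2.3159] w 0.029923558109490173 24.971566992062435
shift mm [0.6081 0.4465 1.7138] turn -0.0005314676193679535 tilt [ 0.0007 -0.0005 -1.    ]
```

The vial is gripped at 29.9 mm opening. I'll lift it straight out, then carry it over.

Call:
move_arm:
  moves:
    - [200,0,0,-3,0]
    - [200,0,0,-5,0]
    - [200,0,0,-7,0]
    - [200,0,0,-9,0]
    - [200,0,0,-10,0]
    - [200,0,0,-10,0]
    - [200,0,0,-10,0]
    - [200,0,0,-10,0]

```text
t: 13.68
tcp_pos: [0.5186, -0.3498, 0.1468]
orientation: [-0.27, 3.129, -0.001]
contact_force: [0.4, -0.7, -1.4]
width: 0.0296
grasp_force: 25.0
```

Call:
move_arm:
  moves:
    - [200,0,0,-12,0]
    - [200,0,0,-14,0]
    - [200,0,0,-14,0]
    - [200,0,0,-14,0]
    - [200,0,0,-12,0]
    - [200,0,0,-8,0]
    - [200,0,0,-4,0]
    - [200,0,0,0,0]

```text
t: 14.35
tcp_pos: [0.5189, -0.35, 0.2247]
orientation: [-0.27, 3.128, -0.002]
contact_force: [0.1, -0.7, -1.4]
width: 0.0295
grasp_force: 25.0
```

Call:
move_arm:
  moves:
    - [200,-2,8,0,0]
    - [200,-4,15,0,0]
    - [200,-6,24,0,0]
    - [200,-6,26,0,0]
    - [200,-6,26,0,0]
    - [200,-6,26,0,0]
    - [200,-6,26,0,0]
    - [200,-6,26,0,0]

```text
t: 15.02
tcp_pos: [0.5284, -0.1652, 0.2219]
orientation: [0.27, -3.128, -0.002]
contact_force: [1.2, -0.2, -1.4]
width: 0.0297
grasp_force: 25.0
```

Call:
move_arm:
  moves:
    - [200,-6,26,0,0]
    - [200,-6,26,0,0]
    - [200,-6,26,0,0]
    - [200,-6,26,0,0]
    - [200,-6,26,0,0]
    - [200,-6,26,0,0]
    - [200,-6,26,0,0]
    - [200,-6,26,0,0]

```text
t: 15.68
tcp_pos: [0.5395, 0.0476, 0.222]
orientation: [0.271, -3.128, -0.001]
contact_force: [-0.4, 0.4, -0.7]
width: 0.0299
grasp_force: 25.0
```

Call:
move_arm:
  moves:
    - [200,-6,26,0,0]
    - [200,-5,24,0,0]
    - [200,-3,20,0,0]
    - [200,-2,14,0,0]
    - [200,0,0,0,-0.09]
    - [200,0,0,0,-0.1]
    - [200,0,0,0,-0.1]
    - [200,0,0,0,-0.08]

```text
t: 16.35
tcp_pos: [0.5407, 0.1319, 0.2219]
orientation: [0.85, -3.022, -0.001]
contact_force: [0.2, -0.5, -1.1]
width: 0.0298
grasp_force: 25.0
```

```bash
python3 - <<'E'
from h import *
go([.586,.137,.222],121)
for c in('wrist','top'):
  p=shot(c,c+'6.png')
  for n in ('lens','camera','view','vial_red_label'):
    for r in optics.masks_of(p,n)[:2]:
        m=r['mask']; ys,xs=np.nonzero(m); print(c,n,r['conf'],r['point'],m.sum(),(ys.min(),ys.max(),xs.min(),xs.max()))
  for cc,st in blobs(p,(150,400,0,640),'r',15): print(cc,st,onplane(p,cc,.004),onplane(p,cc,.25))
a=cv2.imread('pics/wrist6.png'); b=cv2.resize(cv2.imread('pics/top6.png')[110:235,190:350],None,fx=4,fy=4,interpolation=2)[:200*2+100]
o=np.zeros((600,640,3),np.uint8); o[:300]=cv2.resize(a,(480,300)) if 0 else 0
o=np.vstack([a[200:],cv2.resize(b,(512,400)).copy() if 0 else np.pad(cv2.resize(b,(512,400)),((0,0),(0,128),(0,0)))]); cv2.imwrite('pics/m6.png',o)
E
```

```text
t 16.35 tcp [0.5407 0.1319 0.2219] yang 121.40764209330581 F [ 0.2378 -0.4916 -1.1248] w 0.0298290626089803 24.9744997441303
shift mm [-41.346  -19.2115  -0.2452] turn 0.007114696697908318 tilt [-0.0027 -0.     -1.    ]
wrist lens 0.65 [312.4, 319.3] 2237 (np.int64(288), np.int64(375), np.int64(290), np.int64(346))
wrist lens 0.6 [382.0, 291.1] 3887 (np.int64(199), np.int64(399), np.int64(251), np.int64(362))
wrist camera 0.84 [383.1, 294.5] 3856 (np.int64(200), np.int64(399), np.int64(251), np.int64(362))
wrist view 0.86 [383.6, 293.9] 3919 (np.int64(199), np.int64(399), np.int64(251), np.int64(362))
wrist vial_red_label 0.84 [258.0, 317.0] 7405 (np.int64(203), np.int64(331), np.int64(276), np.int64(358))
[212.2545  15.8993] [   0  170   40   67 1509] [ 0.7341 -0.1031  0.004 ] [0.5436 0.0366 0.25  ]
[223.7143 283.0397] [279 212  10  25 126] [0.6055 0.1312 0.004 ] [0.5083 0.1009 0.25  ]
[278.0261 316.8462] [275 274  85  10 767] [0.6408 0.1929 0.004 ] [0.518  0.1178 0.25  ]
[369.4138 318.2069] [310 369  17   2  29] [0.7435 0.2574 0.004 ] [0.5462 0.1355 0.25  ]
top lens 0.66 [156.0, 247.2] 1113 (np.int64(134), np.int64(176), np.int64(227), np.int64(267))
top camera 0.81 [156.2, 245.3] 1115 (np.int64(134), np.int64(176), np.int64(227), np.int64(267))
top camera 0.52 [231.1, 172.8] 544 (np.int64(208), np.int64(267), np.int64(151), np.int64(195))
top view 0.74 [235.7, 304.7] 303 (np.int64(228), np.int64(242), np.int64(278), np.int64(316))
top view 0.59 [154.5, 246.9] 1065 (np.int64(135), np.int64(175), np.int64(227), np.int64(267))
top vial_red_label 0.66 [213.8, 434.0] 96 (np.int64(210), np.int64(218), np.int64(427), np.int64(439))
[162.0432 383.1423] [368 150  31  28 555] [ 0.7575 -0.2775  0.004 ] [ 0.695  -0.2422  0.25  ]
[168.3098 346.6745] [333 162  28  16 255] [ 0.7318 -0.1327  0.004 ] [ 0.6727 -0.1164  0.25  ]
[183.1053 126.7368] [124 182   7   3  19] [0.6708 0.7317 0.004 ] [0.6196 0.635  0.25  ]
```

View pics/m6.png

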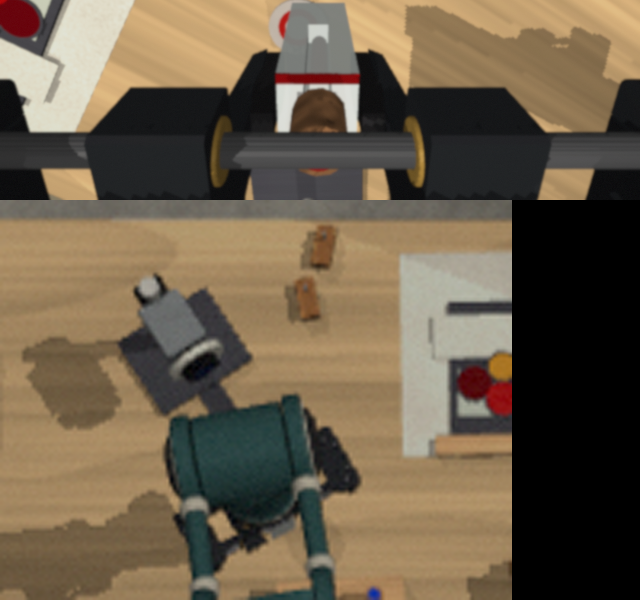

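The vial is held with its cork seated at (306,318) in the wrist frame, and the camera's base and foot show in the top view. I'll get the camera's heading from the first top image, where the foot is unobstructed.

```bash
python3 - <<'E'
from h import *
p=shot('top'); im=cv2.imread('pics/top1.png'); g=im.astype(float)[...,2]  # red channel: wood bright, foot dark
ring=np.array([.6007,.1455])
# foot centreline per row
P=[]
for r in range(178,192):
    x=np.arange(250,285); w=np.clip(110-g[r,250:285],0,None)
    if w.sum()>20: c=(w*x).sum()/w.sum(); P.append(onplane(p,(r,c),.004)[:2]); print(r,round(c,1),P[-1])
P=np.array(P); c=P.mean(0); d=np.linalg.svd(P-c)[2][0]; d*=np.sign(d[0]); print('foot dir',np.degrees(np.arctan2(d[1],d[0])), 'line-ring off',np.cross(d,ring-c))
v=c-ring; print('ring->foot',np.degrees(np.arctan2(v[1],v[0])))
# light ring (bright, unsaturated) at z=.2
hsv=cv2.cvtColor(im,cv2.COLOR_BGR2HSV); 
m=((hsv[...,2]>170)&(hsv[...,1]<50)).astype(np.uint8); m[:130]=0;m[180:]=0;m[:,:220]=0;m[:,275:]=0
n,l,st,ce=cv2.connectedComponentsWithStats(m)
for i in range(1,n): 
    X=onplane(p,ce[i][::-1],.2)[:2]; v=X-ring; print(ce[i],st[i],X,np.linalg.norm(v),np.degrees(np.arctan2(v[1],v[0])))
z=np.zeros(0)
dk=((g<75)).astype(np.uint8); dk[:130]=0;dk[176:]=0;dk[:,:222]=0;dk[:,272:]=0
pts=np.argwhere(dk>0); W=np.array([onplane(p,q,.005)[:2] for q in pts])*1000
print(cv2.minAreaRect(W.astype(np.float32)))
E
```

```text
178 261.0 [0.6921 0.2049]
179 261.7 [0.6881 0.2022]
180 262.2 [0.6841 0.2   ]
181 263.0 [0.6801 0.1969]
182 263.7 [0.6761 0.194 ]
183 264.3 [0.672  0.1917]
184 264.9 [0.668  0.1891]
185 265.6 [0.664  0.1865]
186 266.3 [0.66   0.1834]
187 267.0 [0.656  0.1808]
188 267.6 [0.652  0.1784]
189 268.4 [0.6481 0.175 ]
190 269.0 [0.6441 0.1726]
191 269.7 [0.6401 0.1699]
foot dir 34.00636124257872 line-ring off 0.001715680965335857
ring->foot 32.74126055257222
[253. 155.] [253 155   1   1   1] [0.7327 0.2129] 0.14819735319804864 27.046645801801134
[251. 156.] [251 156   1   1   1] [0.729  0.2199] 0.1483293747358804 30.109698642762098
((779.2881469726562, 263.91070556640625), (199.2335205078125, 128.18545532226562), 33.651390075683594)<stdin>:9: DeprecationWarning: Arrays of 2-dimensional vectors are deprecated. Use arrays of 3-dimensional vectors instead. (deprecated in NumPy 2.0)
```

```bash
python3 - <<'E'
from h import *
p=shot('wrist'); s=status.read_state(); q=[status.read_state()['tcp_pos'] for _ in range(5)]; print(q[0],q[-1])
for c,st in blobs(p,(265,290,260,370),'r',200):
    X=onplane(p,c,.230); print(c,st,X,'axis',X[:2]+.013*np.array([np.cos(np.radians(31.4)),np.sin(np.radians(31.4))]))
go([.5873,.1359,.222],123.6,s)
E
```

```text
[0.5425 0.1305 0.2233] [0.5425 0.1305 0.2233]
[278.0131 316.7203] [275 274  85  10 765] [0.5304 0.1231 0.23  ] axis [0.5415 0.1299]
t 16.95 tcp [0.5425 0.1305 0.2233] yang 121.03497961595455 F [-0.2818  0.4923 -1.3763] w 0.02968447817095245 24.975073263085505
shift mm [-41.1556 -18.498    1.2618] turn -0.04476805108236226 tilt [ 0.0001  0.0001 -1.    ]
```

Call:
move_arm:
  moves:
    - [200,-4,-2,0,0]
    - [200,-9,-4,0,0]
    - [200,-10,-4.5,0,0]
    - [200,-10,-4.5,0,0]
    - [200,-6,-2.5,0,0]
    - [200,-3,-1,0,0]
    - [200,0,0,0,-0.02]
    - [200,0,0,0,-0.024]

```text
t: 17.62
tcp_pos: [0.588, 0.1364, 0.2229]
orientation: [0.911, -3.006, -0.0]
contact_force: [-0.1, -0.4, -1.0]
width: 0.0297
grasp_force: 25.0
```

Call:
move_arm:
  moves:
    - [200,0,0,0,0]
    - [200,0,0,0,0]
    - [200,0,0,0,0]
    - [200,0,0,0,0]
    - [200,0,0,0,0]
    - [200,0,0,0,0]
    - [200,0,0,0,0]
    - [200,0,0,0,0]

```text
t: 18.28
tcp_pos: [0.5879, 0.1364, 0.2233]
orientation: [-0.908, 3.008, -0.0]
contact_force: [-0.1, 0.2, -0.8]
width: 0.0298
grasp_force: 25.0
```

```bash
python3 - <<'E'
from h import *
p=shot('wrist','w7.png'); q=[]
for _ in range(6): q.append(status.read_state()['tcp_pos']); shot('side')
print(np.mean(q,0),np.std(q,0))
u=np.array([np.cos(np.radians(33.6)),np.sin(np.radians(33.6))])
for c,st in blobs(p,(200,290,200,450),'r',30):
    X=onplane(p,c,.230)[:2]; print(c,st,X,'label',X+(.013+.0165)*u)
go([.588,.1365,.222],123.6)
sd=shot('side','side7.png'); c=sd['image'][90:270,220:400]; 
o=np.hstack([cv2.resize(c,(450,450),interpolation=2),cv2.resize(p['image'][150:,200:440],None,fx=1.45,fy=1.8)]); print(o.shape); cv2.imwrite('pics/m7.png',o)
E
```

```text
[0.588  0.1364 0.2232] [0. 0. 0.]
[200.4792 318.    ] [306 200  25   2  48] [0.5515 0.1125] label [0.5761 0.1289]
[278.2005 316.4065] [275 274  85  10 733] [0.5764 0.1284] label [0.6009 0.1447]
t 18.6333 tcp [0.588  0.1364 0.2232] yang 123.58549110723752 F [ 0.4963 -0.0007 -0.7989] w 0.029952807527713798 24.97514640654117
shift mm [-0.0777  0.0637  1.1692] turn -0.000253227949523982 tilt [-0.0001 -0.     -1.    ]
(450, 798, 3)
```

View pics/m7.png

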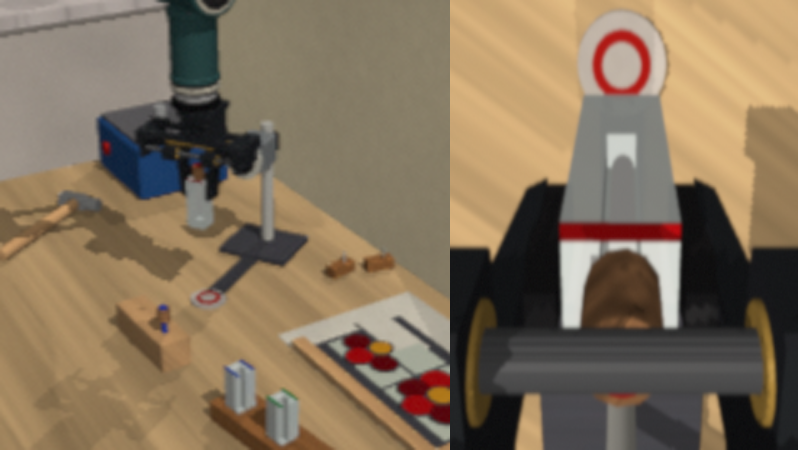

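The side view shows the vial hanging upright above the foot, and the wrist view shows the cork seated and the vial in line with the ring and foot. The label comes out at (0.601,0.145), height 0.200.

```bash
python3 -c "
from workcell import close_job
print(close_job())"
```

```text
the job is handed in; nothing more can be done
None
```

The job is handed in: the red rod is seated in the red-label vial, and the gripper holds the vial upright and still above the red ring, label facing the lens. By my measurements the label's centre is within about 2 mm of the view point; the verdict was not shown.

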